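# Sort out the piled food boxes beside the microwave

### The arm

A 6-joint arm with a two-finger parallel gripper is mounted at the origin on the work surface. World frame = base frame: x ahead of the robot, y to its left, z up, the work surface at z = 0. Lengths are in m, angles in rad, forces in N, time in s.
With the tool pointing down it reaches from about 0.375 to 0.9 m from the base axis. Payload 3.1 kg.
Tool frame: the origin (TCP) lies midway between the tips of the shut fingers; the grasp point (between the pads) lies 19 mm behind it; x points along the fingers, z is the direction in which the jaws open and shut, and the axes are right-handed (so a half turn about x gives the same grasp; the last joint's range is limited). The gripper opens to 85 mm and grips with 20 to 120 N. Pads are 22 mm wide; open, the fingers measure 114 mm over their backs; the gripper's body (76 mm by 85 mm) begins 54 mm behind the grasp point. The pads swing forward as they close: fully open they stand 13 mm farther back than shut.
Start: joints at [-1.512, 0.527, 1.433, -0, 1.181, -0.178], TCP at [0.147, -0.608, 0.231] pointing down, gripper open.
Joint ranges: [-3.08, 3.08], [-0.75, 2.2], [0.22, 2.44], [-1.43, 4.57], [0, 2.65], [-2.85, 2.85]. Speed limits (rad/s): [2.79, 2.79, 3.14, 3.14, 3.14, 3.14].

### API

Orientations are given as a unit quaternion [x, y, z, w].
In Python, from station import status, snapshot, camera_params, ticket gives the robot as it stands.
- The arm moves only by the tool arm_command, never from a script. Its argument "series" is a list that holds one entry, the list of rows, each a list of 4 numbers: the shift along the tool's x, y, z in mm, then the turn about the tool's x in rad. A call has 1 to 10 rows; each row shifts and turns the commanded pose from where the row before left it, along the tool's axes as they then stand; what a row does not reach is not made up. A row lasts 1/10 s, in which the tool goes at most 50 mm and 8.59 degrees, less where a joint would pass 70% of its speed; a pose out of reach is approached as far as the arm can. A call is refused whole if a number of a shift passes 50 or a number of a turn 0.15, either way. A call with a gripper value outside its range is refused whole. "jaw" is the opening in per cent of the stroke, from 0 (shut) to 100 (fully open), set as the call begins (left out, the last holds). The fingers move at their own pace and stop on an object; "force" is the grip in N (left out, the last holds). Time passes only in rows, so rows that do not move let the fingers close. It gives the time, the measured TCP pose, the force and the opening at its end, in the units of the state.
- status.sense(): the state, without advancing time (a new reading comes with each control period).
- snapshot(name): name is "side" or "top" or "wrist"; returns the picture (384x512x3 uint8, red, green, blue); there is no depth.
- camera_params(name): a dict with "fovy" (degrees; the focal length in pixels is half the picture's height over the tangent of half this angle, whatever the lens; pixels are square), "cx", "cy" (the principal point, pixels), "extrinsics" (4x4, takes a point from camera to world coordinates); the wrist camera has in their place "mount" (4x4, takes a point from camera to tool coordinates, whose origin is the TCP and whose axes are the tool frame's). Camera axes: x right, y down, z forward; pixel columns grow to the right and rows downward; lengths in m; the calibration is good to about 2 mm. A picture is of the moment at which its call begins: read the wrist's pose just before it. camera_params takes no time and is no camera call.
- ticket.sign_off(): hands the job in, once; it reports no verdict.
The state is a dict: "t": time; "q": joint angles; "qd": joint speeds; "tau": joint torques, N m; "tcp_pos": TCP position; "tool_rot": TCP orientation; "force": force on the tool from outside, world axes, zero at the start; "ft_torque": the same for the moment, N m; "finger_gap": opening from 0.0 (shut) to 1.0 (fully open).
Only numpy, scipy, OpenCV 4.12 (cv2) and the standard library are available. Lean on these libraries where they do the work, as an engineer would, in place of code of your own. Each camera call takes 0.05 s, during which the arm holds its last target. There are 200 camera calls.

### The job

Take apart the two piles of food boxes: the red-lidded box goes in the middle of the microwave's glass turntable and the blue-lidded one in the middle of the aluminium thawing plate. Stack the three green-lidded ones in the middle of the white fridge tray and in line with it, largest at the bottom, smallest on top, each squarely centred on the one below with no edge overhanging. Set every box down flat, lid up, without dropping it, and leave the mug and the drinking glass where they stand.

Things in the scene. Friction and masses are not known exactly. Their poses are not given: they have to be found in the camera images.
- red_box: food box, frosted white plastic body with a flat red snap lid, 120 x 60 x 45 mm (length along its x, width along its y, height along z), about 320 g, closed and rigid, straight sides. Origin at the centre of its underside; z up. Loose; at the start it lies across the bottom box of one of the two piles and may carry the blue one, goes on the turntable.
- blue_box: food box, frosted white plastic body with a flat blue snap lid, 85 x 50 x 45 mm (length along its x, width along its y, height along z), about 200 g, closed and rigid, straight sides. Origin at the centre of its underside; z up. Loose; at the start on top of the pile of three, goes on the thawing plate.
- green_large: food box, frosted white plastic body with a flat dark green snap lid, 150 x 66 x 45 mm (length along its x, width along its y, height along z), about 380 g, closed and rigid, straight sides. Origin at the centre of its underside; z up. Loose; the largest of the three green-lidded boxes; at the start it lies across a bottom box and may carry the blue one.
- green_medium: food box, frosted white plastic body with a flat mid green snap lid, 125 x 54 x 45 mm (length along its x, width along its y, height along z), about 260 g, closed and rigid, straight sides. Origin at the centre of its underside; z up. Loose; the middle one of the green-lidded boxes; at the start the bottom box of the pile of three, its ends showing.
- green_small: food box, frosted white plastic body with a flat light lime-green snap lid, 100 x 42 x 45 mm (length along its x, width along its y, height along z), about 170 g, closed and rigid, straight sides. Origin at the centre of its underside; z up. Loose; the smallest of the green-lidded boxes; at the start the bottom box of the pile of two, its ends showing.
- turntable: the microwave's round turntable of pale greenish glass, 245 mm across, taken out and lying fixed on the worktop. Origin at the centre of its underside, z up. Its flat floor, about 186 mm across, lies 6 mm above the origin; outside it a sloping rim rises to 14 mm.
- thaw_plate: thawing plate: a flat grooved aluminium slab with black corners, 190 mm (its x) x 130 mm (its y) x 8 mm, fixed on the worktop. Origin at the centre of its underside, z up; its top lies 8 mm above the origin.
- fridge_tray: low white plastic fridge tray, 200 mm (its x) x 150 mm (its y), walls 4 mm thick and 12 mm high, fixed on the worktop. Origin at the centre of its underside, z up; its inner floor lies 4 mm above the origin.
- mug: yellow mug with one handle, 76 mm across and 90 mm tall, standing loose on the worktop among the places. Origin at the centre of its underside. A bystander: leave it alone.
- tumbler: pale blue drinking glass, 68 mm across and 105 mm tall, standing loose on the worktop among the places. Origin at the centre of its underside. A bystander: leave it alone.
There are look-alikes about, which are no part of the job. What is shaped like the blue_box but pink is not meant.

How it is judged:
At the end, for the whole second after the job is handed in: Red box flat on turntable, blue on thawing plate, large green on tray floor: centres within 15 mm of the middle (large in line to 0.15 rad). Medium on large, small on medium: within 13 mm along, 7.5 mm across, 0.1 rad. All lid up (tilt under 0.05 rad), released, at rest (horizontal distance between red_box and turntable below 0.015 m and z of red_box in the frame of turntable between 0.003 and 0.009 m and horizontal distance between blue_box and thaw_plate below 0.015 m and z of blue_box in the frame of thaw_plate between 0.005 and 0.011 m and horizontal distance between green_large and fridge_tray below 0.015 m and z of green_large in the frame of fridge_tray between 0.001 and 0.007 m and angle between the x axis of green_large and the x axis of fridge_tray, either way round below 0.15 rad and x of green_medium in the frame of green_large between -0.013 and 0.013 m and y of green_medium in the frame of green_large between -0.0075 and 0.0075 m and z of green_medium in the frame of green_large between 0.042 and 0.048 m and angle between the x axis of green_medium and the x axis of green_large, either way round below 0.1 rad and x of green_small in the frame of green_medium between -0.013 and 0.013 m and y of green_small in the frame of green_medium between -0.0075 and 0.0075 m and z of green_small in the frame of green_medium between 0.042 and 0.048 m and angle between the x axis of green_small and the x axis of green_medium, either way round below 0.1 rad and angle between each of red_box, blue_box, green_large, green_medium, green_small's own z axis and vertical below 0.05 rad and linear speed of each of red_box, blue_box, green_large, green_medium, green_small below 0.02 m/s); the robot touches nothing.
It fails at once if the mug or the drinking glass is pushed more than 30 mm or tipped over (distance of any of mug, tumbler from where it was at the start of the episode above 0.03 m or angle between any of mug, tumbler's own z axis and vertical above 0.3 rad).
It fails at once if a food box is dropped or thrown (falls free of the fingers faster than 0.6 m/s, about 18 mm of fall) ((linear speed of red_box above 0.6 m/s and contact force between the fingers and red_box below 0.05 N) or (linear speed of blue_box above 0.6 m/s and contact force between the fingers and blue_box below 0.05 N) or (linear speed of green_large above 0.6 m/s and contact force between the fingers and green_large below 0.05 N) or (linear speed of green_medium above 0.6 m/s and contact force between the fingers and green_medium below 0.05 N) or (linear speed of green_small above 0.6 m/s and contact force between the fingers and green_small below 0.05 N)).
It also fails if it takes over 128 s, if anything falls off the work surface, if the arm or the gripper's body presses on something with over 40 N, if the wrist force passes 120 N, or if a joint passes its speed limit or range.

## Working session

There is one attempt and no reset: what is moved stays moved. The work goes in short steps, Python scripts to look and compute and a tool call to move; the robot and the scene stay as the last step left them, time stands still between calls to the robot, and variables do not carry over. Pictures are saved under pics/ and viewed, about 12 in all and at most 16, crops included, and the job is handed in when it is done.

Besides the shell and the picture viewer there is one more tool, called after ">>>" as name([rows], argument=value, ...), one row to a line, values as JSON. arm_command: Moves the arm, as the interface text tells. Its arguments: {"type":"object","properties":{"series":{"type":"array"},"jaw":{"type":"number"},"force":{"type":"number"}},"required":["series"]}

```bash
ls; mkdir -p pics; python3 - <<'E'
from station import status, snapshot, camera_params
import cv2
s=status.sense(); print({k:(v if isinstance(v,float) else [round(float(x),4) for x in v]) for k,v in s.items() if k in('t','tcp_pos','tool_rot','force','finger_gap')} if 0 else s)
for n in('top','side','wrist'):
    im=snapshot(n); cv2.imwrite(f'pics/{n}0.png',cv2.cvtColor(im,cv2.COLOR_RGB2BGR)); print(n,camera_params(n))
E
```

```text
pics
{'t': 0.0, 'q': array([-1.51249073e+00,  5.28441452e-01,  1.43390721e+00, -1.14993987e-05,
        1.18139471e+00, -1.78501168e-01]), 'qd': array([-0.0006384 ,  0.00115705,  0.00032976,  0.00053253, -0.00091685,
       -0.00069595]), 'tau': array([ 2.12985742e-04, -4.42351699e+01, -1.78027439e+01, -1.36200456e-04,
        8.35014362e-03, -6.08470287e-06]), 'tcp_pos': array([ 0.14660719, -0.60682442,  0.23034724]), 'tool_rot': array([ 0.43800083,  0.55607058, -0.43686782,  0.55505612]), 'force': array([-0.34315573, -0.42943182, -0.49376087]), 'ft_torque': array([-0.00609068,  0.00129949,  0.01417887]), 'finger_gap': 0.9975397615959142}
top {'fovy': 54.77378619234169, 'cx': 250.25388528489412, 'cy': 194.41142916323503, 'extrinsics': array([[ 1.97244838e-02, -9.93025351e-01,  1.16239398e-01,
         3.55881232e-01],
       [-9.99799654e-01, -1.99865958e-02, -1.08968409e-03,
         1.54500674e-02],
       [ 3.40531378e-03, -1.16194616e-01, -9.93220628e-01,
         1.20741763e+00],
       [ 0.00000000e+00,  0.00000000e+00,  0.00000000e+00,
         1.00000000e+00]])}
side {'fovy': 52.84147235717753, 'cx': 253.24115027227145, 'cy': 189.235312831429, 'extrinsics': array([[ 0.98762425, -0.10234326,  0.11884528,  0.38547766],
       [-0.15681007, -0.62989487,  0.76068591, -0.71869437],
       [-0.00299104, -0.76990799, -0.6381479 ,  0.70055505],
       [ 0.        ,  0.        ,  0.        ,  1.        ]])}
wrist {'fovy': 63.15419753274827, 'cx': 254.82255482357058, 'cy': 189.44956415505064, 'mount': array([[ 3.39399947e-04, -2.74870300e-01,  9.61481255e-01,
        -1.42227268e-01],
       [ 9.52448748e-04, -9.61480785e-01, -2.74870502e-01,
         7.07092215e-02],
       [ 9.99999489e-01,  1.00905265e-03, -6.45266538e-05,
         1.32205183e-03],
       [ 0.00000000e+00,  0.00000000e+00,  0.00000000e+00,
         1.00000000e+00]])}
```

```bash
python3 - <<'E'
import cv2
im=cv2.imread('pics/top0.png'); cv2.imwrite('pics/top0b.png',cv2.resize(im,(800,600),interpolation=cv2.INTER_CUBIC))
im=cv2.imread('pics/side0.png'); cv2.imwrite('pics/side0b.png',cv2.resize(im,(800,600),interpolation=cv2.INTER_CUBIC))
E
```

```text
(no output)
```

View pics/top0b.png

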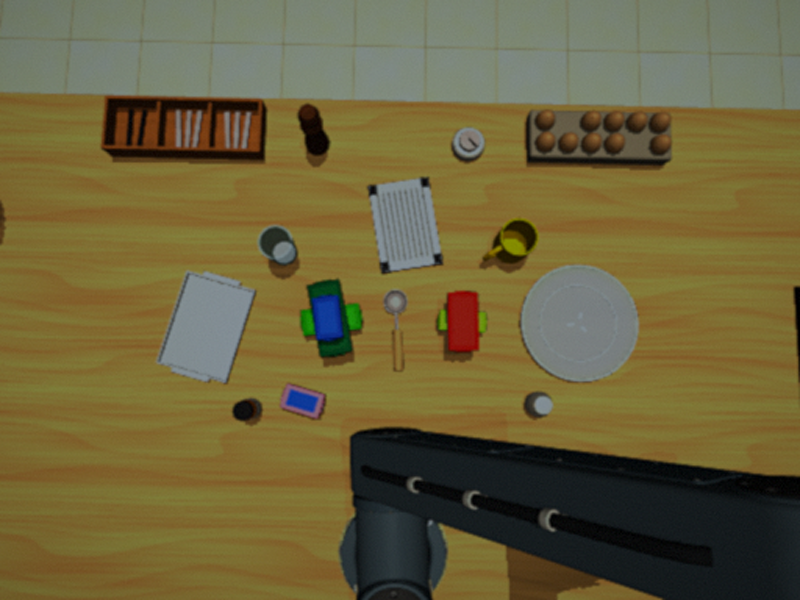

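View pics/side0b.png

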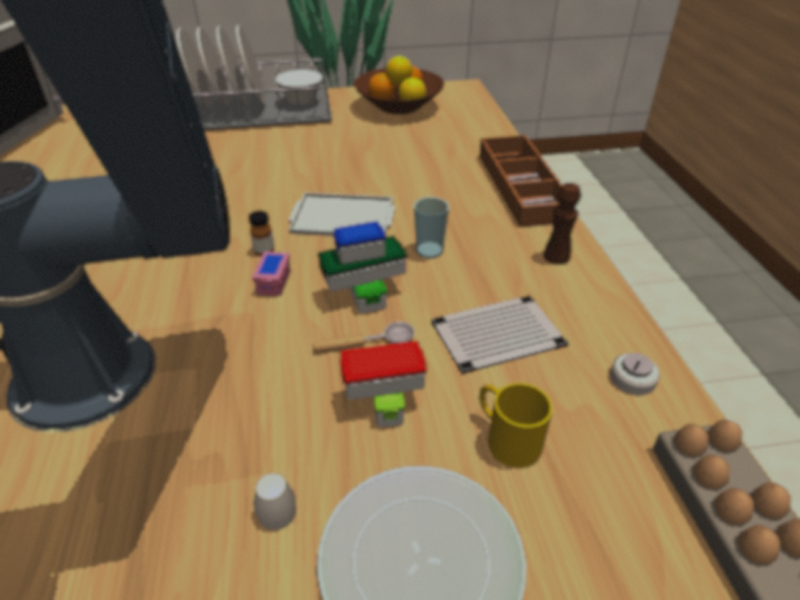

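The top view (800×600) shows the tray at (207,327), thaw plate at (405,225), turntable at (580,323), the blue/large/medium pile at (330,318), and the red/small pile at (463,321). The mug is at (515,240) and the glass at (277,245). The pink decoy is at (302,401).

```bash
cat > h.py <<'E'
import numpy as np, cv2, sys
from station import status, snapshot, camera_params
from scipy.spatial.transform import Rotation as R
def cam(n):
    p=camera_params(n)
    if 'mount' in p:
        s=status.sense(); T=np.eye(4); T[:3,:3]=R.from_quat(s['tool_rot']).as_matrix(); T[:3,3]=s['tcp_pos']
        E=T@p['mount']
    else: E=p['extrinsics']
    return 192/np.tan(np.radians(p['fovy']/2)),p['cx'],p['cy'],E
def unproj(c,uv,z):
    f,cx,cy,E=c; uv=np.atleast_2d(uv).astype(float)
    d=np.c_[(uv[:,0]-cx)/f,(uv[:,1]-cy)/f,np.ones(len(uv))]@E[:3,:3].T
    return (E[:3,3]+d*((z-E[2,3])/d[:,2])[:,None])[:,:2]
def proj(c,P):
    f,cx,cy,E=c; q=(np.atleast_2d(P)-E[:3,3])@E[:3,:3]
    return q[:,:2]/q[:,2:]*f+[cx,cy]
def rect(c,mask,z):
    "min-area rectangle of a pixel mask, in world mm and yaw of the long side"
    n,l,st,_=cv2.connectedComponentsWithStats(mask.astype(np.uint8))
    keep=np.isin(l,[i for i in range(1,n) if st[i,4]>25])
    v,u=np.nonzero(keep); w=unproj(c,np.c_[u,v],z)*1000
    (x,y),(a,b),t=cv2.minAreaRect(w.astype(np.float32))
    if b>a: a,b,t=b,a,t+90
    t=(t+90)%180-90
    return dict(x=round(x),y=round(y),L=round(a),W=round(b),yaw=round(float(np.radians(t)),3),n=int(keep.sum()))
def tool():
    s=status.sense(); M=R.from_quat(s['tool_rot']).as_matrix()
    return s,M,np.arctan2(M[1,2],M[0,2])
E
python3 - <<'E'
from h import *
c=cam('top'); im=cv2.cvtColor(cv2.imread('pics/top0.png'),cv2.COLOR_BGR2HSV)
H,S,V=[im[...,i].astype(int) for i in range(3)]
def win(a,b,cc,d):
    m=np.zeros(H.shape,bool); m[int(b*.64):int(d*.64),int(a*.64):int(cc*.64)]=1; return m
w1=win(285,265,380,370); w2=win(425,275,505,365)
for n,p in(('large',(322,290)),('med',(307,320)),('blue',(328,317)),('red',(463,321)),('small',(484,320)),('tray',(207,327)),('plate',(405,225)),('tt',(580,323)),('wood',(400,420))):
    print(n,im[int(p[1]*.64),int(p[0]*.64)])
g=(H>40)&(H<80)&(S>120)
print('blue',rect(c,w1&(H>100)&(H<130)&(S>120),.135))
print('large',rect(c,w1&g&(V<85),.09)); print('med',rect(c,w1&g&(V>100),.045))
print('red',rect(c,w2&((H<6)|(H>174))&(S>150),.09)); print('small',rect(c,w2&(H>32)&(S>150)&(H<80),.045))
low=(S<70)&(V>60)
for n,w,z in(('tray',win(150,262,262,390),.012),('plate',win(360,170,450,280),.008),('tt',win(515,258,645,388),.014)):
    print(n,rect(c,w&low,z))
s,M,a=tool(); print(M.round(3),a)
E
```

```text
large [ 70 239  65]
med [ 56 243 132]
blue [111 228 154]
red [  2 225 137]
small [ 39 243 143]
tray [ 99  29 147]
plate [ 85  13 114]
tt [ 90  14 130]
wood [ 17 172 135]
blue {'x': 453, 'y': 133, 'L': 86, 'W': 51, 'yaw': 0.159, 'n': 498}
large {'x': 459, 'y': 130, 'L': 147, 'W': 69, 'yaw': 0.216, 'n': 448}
med {'x': 460, 'y': 135, 'L': 123, 'W': 50, 'yaw': -1.429, 'n': 238}
red {'x': 456, 'y': -124, 'L': 112, 'W': 60, 'yaw': 0.02, 'n': 705}
small {'x': 461, 'y': -129, 'L': 98, 'W': 42, 'yaw': 1.552, 'n': 138}
tray {'x': 443, 'y': 397, 'L': 218, 'W': 152, 'yaw': -0.259, 'n': 3052}
plate {'x': 667, 'y': -11, 'L': 191, 'W': 131, 'yaw': 0.178, 'n': 2108}
tt {'x': 467, 'y': -375, 'L': 243, 'W': 240, 'yaw': -1.551, 'n': 4456}
[[-0.     0.972  0.235]
 [ 0.002  0.235 -0.972]
 [-1.     0.    -0.002]] -1.3339773316462804
```

>>> arm_command([
  [[0, 0, 0, 0.11], [0, 0, 0, 0.107], [-2, 0, -45, 0], [-2, 0, -45, 0], [-2, 0, -45, 0], [-2, 0, -45, 0], [-2, 0, -45, 0], [-2, 0, -45, 0], [-2, 0, -45, 0], [-2, 0, -45, 0]],
], jaw=100, force=50)

```text
t: 1.15
tcp_pos: [0.1394, -0.2456, 0.2471]
tool_rot: [0.495, 0.505, -0.495, 0.505]
force: [0.1, 0.3, -0.2]
finger_gap: 0.998
```

```bash
cat >> h.py <<'E'
def go(x,y,z,jaw=None):
    "remaining turn, then shift (mm) along tool axes after that turn; target mm, TCP"
    s,M,a=tool(); t=0 if jaw is None else (a-jaw+np.pi)%(2*np.pi)-np.pi
    M=M@R.from_euler('x',t).as_matrix()
    d=M.T@(np.array([x,y,z])-s['tcp_pos']*1000)
    print('t',round(s['t'],1),'tcp',(s['tcp_pos']*1000).round(1),'jaw',round(a,3),'gap',round(s['finger_gap'],3),'F',s['force'].round(1),'| turn',round(t,3),'shift',d.round(1))
E
python3 -c "
from h import *
go(456,-124,250,-1.55)"
```

```text
t 1.1 tcp [ 139.4 -245.6  247.1] jaw -1.551 gap 0.998 F [ 0.1  0.3 -0.2] | turn -0.001 shift [  -2.8  319.1 -114.9]
```

>>> arm_command([
  [[0, 40, -14, 0], [0, 40, -14, 0], [0, 40, -14, 0], [0, 40, -14, 0], [0, 40, -14, 0], [0, 40, -14, 0], [-3, 40, -15, 0], [0, 39, -16, 0], [0, 0, 0, 0]],
])

```text
t: 2.05
tcp_pos: [0.4607, -0.1251, 0.2505]
tool_rot: [0.495, 0.505, -0.493, 0.507]
force: [-0.4, -0.4, 0.5]
finger_gap: 1.0
```

```bash
cat > look.py <<'E'
from h import *
# look.py outname : wrist view with the outline overlay on, saved at 640 wide
def wrist(name):
    c=cam('wrist'); im=snapshot('wrist'); cv2.imwrite(f'pics/{name}.png',cv2.cvtColor(im,cv2.COLOR_RGB2BGR)); return c,cv2.cvtColor(im,cv2.COLOR_RGB2HSV).astype(int)
E
python3 - <<'E'
from look import *
go(456,-124,250,-1.55)
c,im=wrist('w1'); H,S,V=[im[...,i] for i in range(3)]
print('red',rect(c,((H<6)|(H>174))&(S>150),.09)); print('small',rect(c,(H>32)&(S>150)&(H<80),.045))
E
```

```text
t 2.0 tcp [ 460.7 -125.1  250.5] jaw -1.546 gap 1.0 F [-0.4 -0.4  0.5] | turn 0.004 shift [ 0.5 -4.7 -1.2]
red {'x': 461, 'y': -127, 'L': 117, 'W': 58, 'yaw': 0.025, 'n': 6492}
small {'x': 425, 'y': -3, 'L': 341, 'W': 171, 'yaw': 1.414, 'n': 4851}
```

View pics/w1.png

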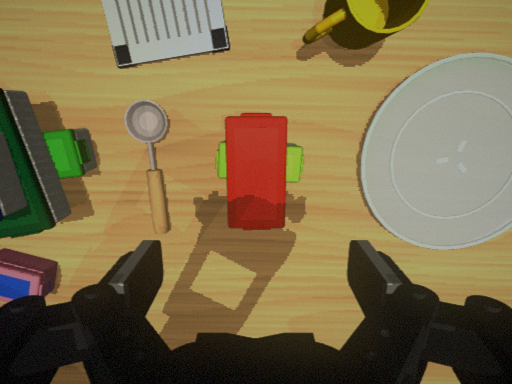

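Wrist view: red lid centred at about (256,172) with the lime box ends on both sides, and the turntable, mug handle and spoon clear of it. I'm descending to grasp the red box.

>>> arm_command([
  [[30, -2, 1, 0], [35, 0, 0, 0], [35, 0, 0, 0], [35, 0, 0, 0], [30, 0, 0, 0], [20, 0, 0, 0], [18, 0, 0, 0], [0, 0, 0, 0]],
])

```text
t: 2.9
tcp_pos: [0.4515, -0.1271, 0.0457]
tool_rot: [0.495, 0.507, -0.496, 0.502]
force: [-0.7, -0.0, -0.5]
finger_gap: 0.996
```

>>> arm_command([
  [[0, 0, 0, 0], [0, 0, 0, 0], [0, 0, 0, 0], [0, 0, 0, 0], [0, 0, 0, 0], [0, 0, 0, 0], [0, 0, 0, 0], [0, 0, 0, 0]],
], jaw=0, force=50)

```text
t: 3.7
tcp_pos: [0.4543, -0.1276, 0.0485]
tool_rot: [0.495, 0.504, -0.495, 0.505]
force: [-2.4, -1.6, 6.7]
finger_gap: 0.693
```

```bash
python3 - <<'E'
from look import *
go(459,-126,47)
c,im=wrist('w2'); H,S,V=[im[...,i] for i in range(3)]
print('red',rect(c,((H<6)|(H>174))&(S>150),.09))
E
```

```text
t 3.7 tcp [ 454.3 -127.6   48.5] jaw -1.551 gap 0.693 F [-2.4 -1.6  6.7] | turn 0 shift [ 1.5  4.7 -1.5]
red {'x': 475, 'y': -128, 'L': 94, 'W': 61, 'yaw': 0.044, 'n': 36535}
```

View pics/w2.png

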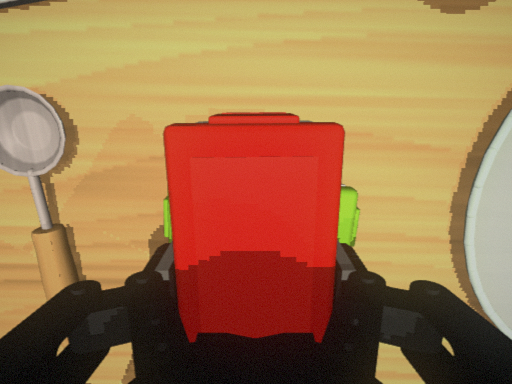

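The red box is gripped: the gap of 0.69 (about 59 mm) matches its width. The far lid edge is at row ~124. I'm lifting it and working out the offset.

>>> arm_command([
  [[-8, 0, 0, 0], [-20, 0, 0, 0], [-30, 0, 0, 0], [-20, 0, 0, 0], [0, 0, 0, 0]],
])

```text
t: 4.25
tcp_pos: [0.4559, -0.1281, 0.1279]
tool_rot: [0.496, 0.503, -0.494, 0.507]
force: [0.8, -0.0, -3.1]
finger_gap: 0.699
```

```bash
python3 - <<'E'
from look import *
c,im=wrist('w3'); H,S,V=[im[...,i] for i in range(3)]
s=status.sense(); z=.09+s['tcp_pos'][2]-.0485
col=((H[:,195:205]<6)|(H[:,195:205]>174))&(S[:,195:205]>150)
v=[np.nonzero(k)[0].min() for k in col.T]; print(v, unproj(c,[[200,np.median(v)]],z)*1000)
go(467,-375,s['tcp_pos'][2]*1000,-1.551)
# refine fixtures from top view by sharper fits
c=cam('top'); im=snapshot('top'); cv2.imwrite('pics/top1.png',cv2.cvtColor(im,cv2.COLOR_RGB2BGR)); im=cv2.cvtColor(im,cv2.COLOR_RGB2HSV).astype(int);H,S,V=[im[...,i] for i in range(3)]
m=(H>32)&(S>150)&(H<80); m[:, :272]=0; m[:,325:]=0;m[:176]=0;m[234:]=0
print('small',rect(c,m,.045))
E
```

```text
[np.int64(124), np.int64(125), np.int64(124), np.int64(123), np.int64(123), np.int64(124), np.int64(124), np.int64(124), np.int64(124), np.int64(124)] [[ 518.91005906 -110.1252398 ]]
t 4.3 tcp [ 454.9 -127.6  126.5] jaw -1.551 gap 0.698 F [-0.5 -1.1 -3.9] | turn 0.0 shift [  0.5   7.2 247.6]
small {'x': 0, 'y': 0, 'L': 0, 'W': 0, 'yaw': 0.0, 'n': 0}
```

>>> arm_command([
  [[0, 0, 20, 0], [0, 1, 35, 0], [0, 1, 41, 0], [0, 1, 41, 0], [0, 1, 41, 0], [0, 1, 35, 0], [0, 1, 22, 0], [0, 1, 12, 0], [0, 0, 0, 0], [0, 0, 0, 0]],
])

```text
t: 5.35
tcp_pos: [0.4652, -0.3722, 0.1241]
tool_rot: [0.495, 0.506, -0.495, 0.504]
force: [-0.4, 0.7, -3.2]
finger_gap: 0.691
```

>>> arm_command([
  [[15, 0, 0, 0], [25, 0, 0, 0], [25, 0, 0, 0], [20, 0, 0, 0], [12, 0, 0, 0], [8, 0, 0, 0], [0, 0, 0, 0], [0, 0, 0, 0]],
])

```text
t: 6.15
tcp_pos: [0.4665, -0.3742, 0.0209]
tool_rot: [0.495, 0.505, -0.495, 0.505]
force: [-0.1, 0.5, -2.8]
finger_gap: 0.7
```

```bash
python3 - <<'E'
from look import *
go(463,-375,10,-1.551)
im=cv2.cvtColor(cv2.imread('pics/top1.png'),cv2.COLOR_BGR2RGB); cv2.imwrite('pics/top1b.png',cv2.cvtColor(im,cv2.COLOR_RGB2BGR)[140:280,60:460])
E
```

```text
t 6.2 tcp [ 466.5 -374.2   20.9] jaw -1.551 gap 0.7 F [-0.1  0.5 -2.8] | turn 0.0 shift [10.9 -3.5  0.7]
```

>>> arm_command([
  [[3, -3, 1, 0], [2, 0, 0, 0], [2, 0, 0, 0], [1, 0, 0, 0], [1, 0, 0, 0], [1, 0, 0, 0], [0, 0, 0, 0]],
])

```text
t: 6.85
tcp_pos: [0.463, -0.3751, 0.0101]
tool_rot: [0.495, 0.505, -0.495, 0.505]
force: [0.6, -0.0, -3.4]
finger_gap: 0.699
```

>>> arm_command([
  [[1, 0, 0, 0], [1, 0, 0, 0], [0, 0, 0, 0], [0, 0, 0, 0]],
])

```text
t: 7.25
tcp_pos: [0.4632, -0.3753, 0.0095]
tool_rot: [0.495, 0.505, -0.495, 0.505]
force: [-0.8, 1.2, 5.4]
finger_gap: 0.698
```

>>> arm_command([
  [[0, 0, 0, 0], [0, 0, 0, 0], [0, 0, 0, 0], [0, 0, 0, 0], [0, 0, 0, 0]],
], jaw=100)

```text
t: 7.75
tcp_pos: [0.4631, -0.3753, 0.0082]
tool_rot: [0.495, 0.505, -0.495, 0.505]
force: [0.1, -0.5, -0.4]
finger_gap: 1.001
```

>>> arm_command([
  [[-20, 0, 0, 0], [-40, 0, 0, 0], [-45, 0, 0, 0], [-45, 0, 0, 0], [-45, 0, 0, 0], [-35, 0, 0, 0], [0, 0, 0, 0]],
])

```text
t: 8.45
tcp_pos: [0.4655, -0.3778, 0.2444]
tool_rot: [0.495, 0.5, -0.495, 0.509]
force: [1.1, -0.5, 0.9]
finger_gap: 1.002
```

```bash
python3 - <<'E'
from look import *
go(459,131,250,-1.41)
c,im=wrist('w4'); H,S,V=[im[...,i] for i in range(3)]
print('red',rect(c,((H<6)|(H>174))&(S>150),.051))
m=(H>75)&(H<110)&(S<60)&(V>60); print('tt',rect(c,m,.014))
c=cam('top'); im=snapshot('top'); cv2.imwrite('pics/top2.png',cv2.cvtColor(im,cv2.COLOR_RGB2BGR)); im=cv2.cvtColor(im,cv2.COLOR_RGB2HSV).astype(int);H,S,V=[im[...,i] for i in range(3)]
m=(H>32)&(S>150)&(H<80); m[:, :272]=0; m[:,325:]=0;m[:176]=0;m[234:]=0
print('small',rect(c,m,.045))
E
```

```text
t 8.4 tcp [ 465.5 -377.8  244.4] jaw -1.551 gap 1.002 F [ 1.1 -0.5  0.9] | turn -0.141 shift [ -10.5   75.1 -503.2]
red {'x': 471, 'y': -376, 'L': 116, 'W': 58, 'yaw': 0.029, 'n': 5469}
tt {'x': 405, 'y': -342, 'L': 307, 'W': 143, 'yaw': -0.401, 'n': 505}
small {'x': 460, 'y': -129, 'L': 98, 'W': 43, 'yaw': 1.541, 'n': 386}
```

View pics/w4.png

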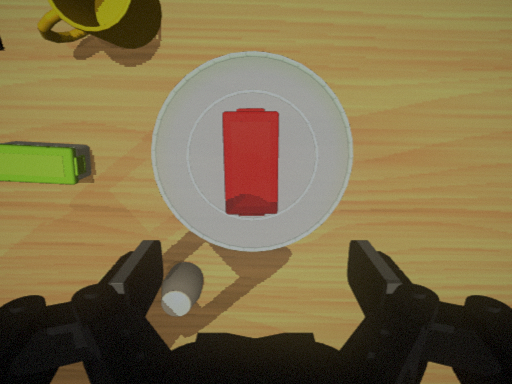

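The red box sits flat near the centre of the turntable: lid at (251,162), plate circle centred at about (252,151), and I still have to account for parallax. Next I move to the blue pile.

>>> arm_command([
  [[-1, 7, -45, 0], [-1, 7, -45, 0], [-1, 7, -45, 0], [-1, 7, -46, 0], [-1, 7, -46, 0], [-1, 7, -46, 0], [-1, 7, -46, 0], [-1, 7, -46, 0], [0, 7, -46, 0], [0, 7, -46, 0]],
])

```text
t: 9.55
tcp_pos: [0.5225, 0.085, 0.244]
tool_rot: [0.494, 0.506, -0.496, 0.504]
force: [0.5, 0.4, -0.1]
finger_gap: 0.998
```

>>> arm_command([
  [[-1, 4, -24, 0], [-1, 0, -22, 0], [0, 0, 0, -0.07], [0, 0, 0, -0.07], [0, 0, 0, 0], [0, 0, 0, 0]],
])

```text
t: 10.15
tcp_pos: [0.5262, 0.1291, 0.2467]
tool_rot: [0.458, 0.539, -0.46, 0.537]
force: [0.7, -0.0, 0.2]
finger_gap: 1.005
```

```bash
python3 - <<'E'
from look import *
E=camera_params('wrist')['mount']; T=np.eye(4); M=R.from_quat([.495,.5025,-.495,.5075]).as_matrix(); T[:3,:3]=M; T[:3,3]=[.4655,-.3778,.2444]
f=192/np.tan(np.radians(63.15419753274827/2)); c0=(f,254.82,189.45,T@E)
print('tt',unproj(c0,[[252,52],[252,250],[152,151],[353,151]],.013)*1000,'red',unproj(c0,[[223,111],[278,111],[226,212],[278,212]],.051)*1000)
go(459,131,250,-1.41)
c,im=wrist('w5'); H,S,V=[im[...,i] for i in range(3)]
g=(H>40)&(H<85)&(S>150); m=np.zeros(H.shape,bool); m[:,:]=1
print('blue',rect(c,(H>100)&(H<130)&(S>150),.135)); print('large',rect(c,g&(V<85),.09),'med',rect(c,g&(V>100),.045))
E
```

```text
tt [[ 588.64076789 -374.44812402]
 [ 347.98528105 -378.90155753]
 [ 476.22764999 -256.50052758]
 [ 481.11421465 -498.03358785]] red [[ 525.71162217 -345.5104135 ]
 [ 526.90602995 -402.88924995]
 [ 414.05797803 -348.19468829]
 [ 415.19947357 -407.47092266]]
t 10.2 tcp [526.2 129.1 246.7] jaw -1.413 gap 1.005 F [ 0.7 -0.   0.2] | turn -0.003 shift [ -3.1 -66.  -12.7]
blue {'x': 432, 'y': 143, 'L': 147, 'W': 67, 'yaw': -0.316, 'n': 4107}
large {'x': 0, 'y': 0, 'L': 0, 'W': 0, 'yaw': 0.0, 'n': 0} med {'x': 469, 'y': 10, 'L': 372, 'W': 56, 'yaw': -1.549, 'n': 2165}
```

View pics/w5.png

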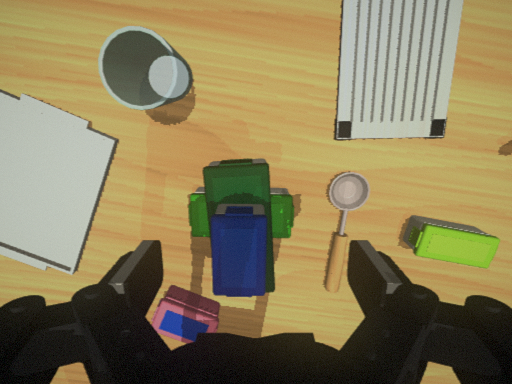

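Wrist view: the blue lid spans about (211–267, 206–297) on the large green, with the medium's ends at (200,215) and (282,215). The decoy is at (187,313). I'm centring over the pile.

>>> arm_command([
  [[0, -33, -6, 0], [-3, -33, -6, 0], [0, 0, 0, 0], [0, 0, 0, 0]],
])

```text
t: 10.6
tcp_pos: [0.4598, 0.1303, 0.2514]
tool_rot: [0.459, 0.538, -0.459, 0.538]
force: [1.1, 0.8, 0.6]
finger_gap: 0.999
```

```bash
cat > pile.py <<'E'
from look import *
c,im=wrist(sys.argv[1]); H,S,V=[im[...,i] for i in range(3)]
ctr=np.array([float(sys.argv[2]),float(sys.argv[3])])/1000
vv,uu=np.mgrid[:384,:512]; w=unproj(c,np.c_[uu.ravel(),vv.ravel()],.09)
near=(np.hypot(*(w-ctr).T)<.1).reshape(384,512)
g=(H>38)&(H<85)&(S>150)&near
for n,m,z in (('blue',(H>100)&(H<130)&(S>150)&near,.135),('large',g&(H>62),.09),('med',g&(H<=62)&(H>48),.045),('lime',g&(H<=48),.045)):
    print(n,rect(c,m,z) if m.sum()>50 else None, (H[m].mean(),V[m].mean()) if m.sum() else '')
E
python3 pile.py w6 457 131; python3 -c "
from h import *
go(457,131,250)"
```

```text
blue {'x': 460, 'y': 132, 'L': 84, 'W': 49, 'yaw': 0.143, 'n': 4679} (np.float64(112.10839532412328), np.float64(145.85717321997873))
large {'x': 504, 'y': 132, 'L': 16, 'W': 6, 'yaw': 1.33, 'n': 45} (np.float64(67.12162162162163), np.float64(101.1891891891892))
med {'x': 463, 'y': 135, 'L': 122, 'W': 52, 'yaw': -1.423, 'n': 1805} (np.float64(55.08512990602543), np.float64(153.297954671089))
lime None (np.float64(45.70967741935484), np.float64(125.7741935483871))
t 10.7 tcp [460.9 130.3 251.5] jaw -1.412 gap 0.999 F [-0.6  0.4  0.3] | turn 0 shift [ 1.5 -3.7 -1.3]
```

View pics/w6.png

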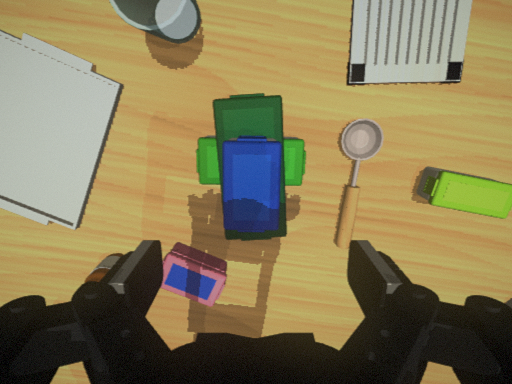

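The blue lid is at (254,187), resting toward the near end of the large dark green box. I'm grasping it.

>>> arm_command([
  [[25, -2, -2, 0.01], [35, 0, 0, 0], [35, 0, 0, 0], [30, 0, 0, 0], [18, 0, 0, 0], [10, 0, 0, 0], [3, 0, 0, 0], [0, 0, 0, 0], [0, 0, 0, 0]],
])

```text
t: 11.55
tcp_pos: [0.4588, 0.1322, 0.0961]
tool_rot: [0.462, 0.535, -0.461, 0.537]
force: [0.3, -0.2, 1.0]
finger_gap: 1.001
```

>>> arm_command([
  [[0, 0, 0, 0], [0, 0, 0, 0], [0, 0, 0, 0], [0, 0, 0, 0], [0, 0, 0, 0], [0, 0, 0, 0], [0, 0, 0, 0], [0, 0, 0, 0]],
], jaw=0, force=40)

```text
t: 12.35
tcp_pos: [0.4582, 0.1324, 0.0961]
tool_rot: [0.462, 0.536, -0.461, 0.536]
force: [-0.2, 1.7, 5.6]
finger_gap: 0.579
```

>>> arm_command([
  [[-5, 0, 0, 0], [-15, 0, 0, 0], [-20, 0, 0, 0], [-20, 0, 0, 0], [0, 0, 0, 0], [0, 0, 0, 0]],
])

```text
t: 12.95
tcp_pos: [0.4575, 0.1321, 0.1551]
tool_rot: [0.461, 0.536, -0.461, 0.536]
force: [0.1, 0.2, -3.0]
finger_gap: 0.579
```

```bash
cat > edge.py <<'E'
# edge.py name lidz_above_tcp(m) hlo hhi [yawoff]: far lid edge -> box-centre offset along tool y from TCP
from look import *
nm,dz,lo,hi,L=sys.argv[1],*map(float,sys.argv[2:6])
c,im=wrist(nm); H,S,V=[im[...,i] for i in range(3)]; s,M,a=tool()
m=(S>150)&((H>=lo)&(H<=hi) if lo<hi else (H>=lo)|(H<=hi)); p=[]
for u in list(range(215,226,2))+list(range(284,295,2)):
    k=np.nonzero(m[:300,u])[0]
    if len(k): p.append([u,k.min()])
p=np.array(p); w=np.c_[unproj(c,p,s['tcp_pos'][2]+dz),np.full(len(p),s['tcp_pos'][2]+dz)]
d=(w-s['tcp_pos'])@M*1000
print('rows',p[:,1],'far edge y in tool',d[:,1].round(1),'centre off',round(np.median(d[:,1])-L/2,1))
E
python3 edge.py w7 .0415 100 130 85; python3 -c "
from h import *
go(667,-11,160,-1.393)"
```

```text
rows [190 190 190 186 184 178 176 181 185 189 190 189] far edge y in tool [42.1 42.1 42.1 43.5 44.2 46.3 47.  45.3 43.9 42.5 42.1 42.5] centre off 0.5
t 13.0 tcp [457.  132.1 154.6] jaw -1.421 gap 0.578 F [-0.3 -1.5 -2.9] | turn -0.028 shift [ -5.7 181.4 178. ]
```

>>> arm_command([
  [[0, 0, 0, -0.028], [0, 15, 15, 0], [0, 25, 25, 0], [0, 30, 30, 0], [0, 30, 30, 0], [0, 30, 30, 0], [0, 25, 25, 0], [0, 16, 15, 0], [0, 10, 8, 0], [0, 0, 0, 0]],
])

```text
t: 14.0
tcp_pos: [0.6683, -0.0124, 0.1534]
tool_rot: [0.454, 0.543, -0.454, 0.542]
force: [0.7, 0.0, -2.4]
finger_gap: 0.58
```

>>> arm_command([
  [[20, 0, 0, 0], [35, 0, 0, 0], [35, 0, 0, 0], [25, 0, 0, 0], [12, 0, 0, 0], [5, 0, 0, 0], [0, 0, 0, 0], [0, 0, 0, 0]],
])

```text
t: 14.8
tcp_pos: [0.6684, -0.0111, 0.0246]
tool_rot: [0.454, 0.542, -0.453, 0.543]
force: [0.0, -0.3, -3.1]
finger_gap: 0.579
```

```bash
python3 -c "
from h import *
go(667,-11,14,-1.393)"
```

```text
t 14.8 tcp [668.4 -11.1  24.6] jaw -1.393 gap 0.579 F [ 0.  -0.3 -3.1] | turn 0.0 shift [10.6 -1.4 -0.3]
```

>>> arm_command([
  [[3, -1, 0, 0], [3, 0, 0, 0], [2, 0, 0, 0], [1, 0, 0, 0], [1, 0, 0, 0], [0, 0, 0, 0], [0, 0, 0, 0]],
])

```text
t: 15.5
tcp_pos: [0.6663, -0.0112, 0.0142]
tool_rot: [0.454, 0.542, -0.454, 0.542]
force: [-4.3, -0.1, 5.9]
finger_gap: 0.581
```

>>> arm_command([
  [[1, 0, 0, 0], [0, 0, 0, 0], [0, 0, 0, 0]],
])

```text
t: 15.8
tcp_pos: [0.6663, -0.0112, 0.0142]
tool_rot: [0.454, 0.542, -0.454, 0.542]
force: [-4.7, 0.1, 9.8]
finger_gap: 0.58
```

Contact made. I'm releasing the blue box, then rising.

>>> arm_command([
  [[0, 0, 0, 0], [0, 0, 0, 0], [0, 0, 0, 0], [0, 0, 0, 0], [0, 0, 0, 0]],
], jaw=100)

```text
t: 16.3
tcp_pos: [0.6664, -0.0112, 0.012]
tool_rot: [0.454, 0.542, -0.454, 0.542]
force: [0.4, 0.5, 0.4]
finger_gap: 0.997
```

>>> arm_command([
  [[-15, 0, 0, 0], [-35, 0, 0, 0], [-45, 0, 0, 0], [-45, 0, 0, 0], [-45, 0, 0, 0], [-35, 0, 0, 0], [0, 0, 0, 0], [0, 0, 0, 0]],
])

```text
t: 17.1
tcp_pos: [0.6668, -0.0112, 0.2345]
tool_rot: [0.454, 0.541, -0.453, 0.543]
force: [0.7, -0.2, -0.7]
finger_gap: 0.999
```

```bash
python3 - <<'E'
from look import *
c,im=wrist('w8'); H,S,V=[im[...,i] for i in range(3)]
print('blue',rect(c,(H>100)&(H<130)&(S>150),.053))
go(459,131,250,-1.36)
E
```

```text
blue {'x': 667, 'y': -12, 'L': 81, 'W': 47, 'yaw': 0.18, 'n': 3011}
t 17.1 tcp [665.8 -11.1 232.6] jaw -1.393 gap 1.003 F [-0.8  0.2 -0.7] | turn -0.033 shift [ -17.3 -172.5 -182.2]
```

View pics/w8.png

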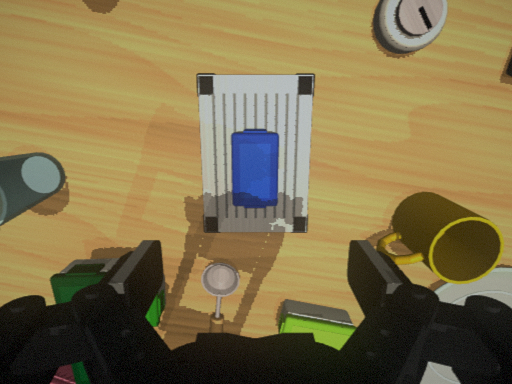

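Blue sits flat at (256,168) on the plate, which spans (197–314, 74–232). Back to the pile for the large green.

>>> arm_command([
  [[0, 0, 0, -0.033], [-2, -20, -20, 0], [-2, -30, -32, 0], [-3, -30, -32, 0], [-3, -30, -32, 0], [-3, -30, -32, 0], [-3, -20, -20, 0], [-1, -12, -14, 0], [0, 0, 0, 0], [0, 0, 0, 0]],
])

```text
t: 18.15
tcp_pos: [0.461, 0.1306, 0.249]
tool_rot: [0.445, 0.55, -0.444, 0.55]
force: [-0.0, -0.5, 0.5]
finger_gap: 0.999
```

```bash
sed -i 's/S>150)&near/S>120)\&near/' pile.py; python3 pile.py w9 457 131; python3 - <<'E'
from look import *
go(457,131,49,-1.36)
E=camera_params('wrist')['mount']; T=np.eye(4); T[:3,:3]=R.from_quat([.454,.5415,-.4535,.5425]).as_matrix(); T[:3,3]=[.6658,-.0111,.233]
f=192/np.tan(np.radians(63.15419753274827/2)); c0=(f,254.82,189.45,T@E)
print('plate',unproj(c0,[[197,74],[314,74],[204,232],[308,232]],.008).mean(0)*1000)
E
```

```text
blue None 
large {'x': 479, 'y': 133, 'L': 91, 'W': 55, 'yaw': 0.127, 'n': 3616} (np.float64(64.23855165069223), np.float64(96.08919062832801))
med {'x': 455, 'y': 133, 'L': 162, 'W': 121, 'yaw': 0.161, 'n': 5796} (np.float64(56.27445425762373), np.float64(101.11514747542077))
lime {'x': 399, 'y': 120, 'L': 73, 'W': 58, 'yaw': -1.359, 'n': 710} (np.float64(44.59005524861878), np.float64(62.40994475138122))
t 18.2 tcp [461.6 130.3 249. ] jaw -1.36 gap 1.0 F [0.4 0.6 0.7] | turn -0.0 shift [200.   -4.5  -1.8]
plate [670.53319052 -12.7981024 ]
```

View pics/w9.png

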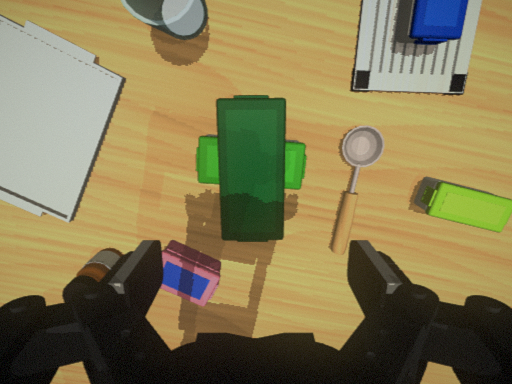

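The dark green lid's corners are at about (217,99), (285,97), (284,240) and (222,241), nearly in line with the tool.

```bash
python3 - <<'E'
from look import *
c=cam('wrist'); w=unproj(c,[[217,99],[285,97],[284,240],[222,241]],.09)*1000
print(w.round(1),w.mean(0)); d=w[:2].mean(0)-w[2:].mean(0); print('yaw',np.arctan2(d[1],d[0]),np.linalg.norm(d))
w=unproj(c,[[200,136],[199,184],[305,142],[302,189]],.045)*1000; print('med',w.mean(0)); d=w[:2].mean(0)-w[2:].mean(0); print(np.arctan2(d[1],d[0]),np.linalg.norm(d))
go(457,131,49,-1.36)
E
```

```text
[[524.8 178.3]
 [539.7 117.1]
 [399.3  84.2]
 [384.5 147.7]] [462.0731007  131.84068954]
yaw 0.22271885430190305 143.88559415542468
med [463.59513429 133.0503281 ]
1.7286426788489073 117.21871325264607
t 18.2 tcp [461.6 130.3 249. ] jaw -1.36 gap 1.0 F [0.4 0.6 0.7] | turn -0.0 shift [200.   -4.5  -1.8]
```

>>> arm_command([
  [[25, 0, -1, -0.012], [35, 0, 0, 0], [40, 0, 0, 0], [40, 0, 0, 0], [30, 0, 0, 0], [18, 0, 0, 0], [8, 0, 0, 0], [3, 0, 0, 0], [0, 0, 0, 0], [0, 0, 0, 0]],
])

```text
t: 19.2
tcp_pos: [0.4609, 0.1316, 0.0511]
tool_rot: [0.442, 0.552, -0.441, 0.553]
force: [0.6, 0.3, -0.0]
finger_gap: 1.003
```

>>> arm_command([
  [[0, 0, 0, 0], [0, 0, 0, 0], [0, 0, 0, 0], [0, 0, 0, 0], [0, 0, 0, 0], [0, 0, 0, 0], [0, 0, 0, 0], [0, 0, 0, 0]],
], jaw=0, force=55)

```text
t: 20.0
tcp_pos: [0.4605, 0.1322, 0.0516]
tool_rot: [0.442, 0.552, -0.441, 0.553]
force: [0.5, 1.2, 5.4]
finger_gap: 0.763
```

>>> arm_command([
  [[-5, 0, 0, 0], [-15, 0, 0, 0], [-30, 0, 0, 0], [-30, 0, 0, 0], [-20, 0, 0, 0], [0, 0, 0, 0], [0, 0, 0, 0]],
])

```text
t: 20.7
tcp_pos: [0.4593, 0.1317, 0.1501]
tool_rot: [0.441, 0.553, -0.441, 0.552]
force: [-0.0, -0.0, -4.8]
finger_gap: 0.769
```

```bash
sed -i 's/S>150/S>120/' edge.py; python3 edge.py w10 .04 38 85 150; python3 -c "
from h import *
go(443,397,150,-1.83)
c=cam('top'); im=snapshot('top'); cv2.imwrite('pics/top3.png',cv2.cvtColor(im,cv2.COLOR_RGB2BGR)); im=cv2.cvtColor(im,cv2.COLOR_RGB2HSV).astype(int);H,S,V=[im[...,i] for i in range(3)]
m=(H>32)&(S>150)&(H<80)&(V>100); m[:,:180]=0;m[:,250:]=0;m[:170]=0;m[240:]=0
print('med',rect(c,m,.045))
im=cv2.imread('pics/top3.png')[150:270,80:260]; cv2.imwrite('pics/top3c.png',cv2.resize(im,None,fx=4,fy=4,interpolation=cv2.INTER_CUBIC))"
```

```text
rows [85 85 85 85 85 85 85 85 85 85 85 85] far edge y in tool [75.8 75.8 75.8 75.8 75.8 75.8 75.8 75.8 75.8 75.8 75.8 75.8] centre off 0.8
t 20.8 tcp [458.7 131.7 149.5] jaw -1.348 gap 0.757 F [ 0.2 -0.4 -4.8] | turn 0.482 shift [  -0.6  -83.2 -252.4]
med {'x': 461, 'y': 88, 'L': 28, 'W': 25, 'yaw': -0.435, 'n': 65}
```

View pics/top3c.png

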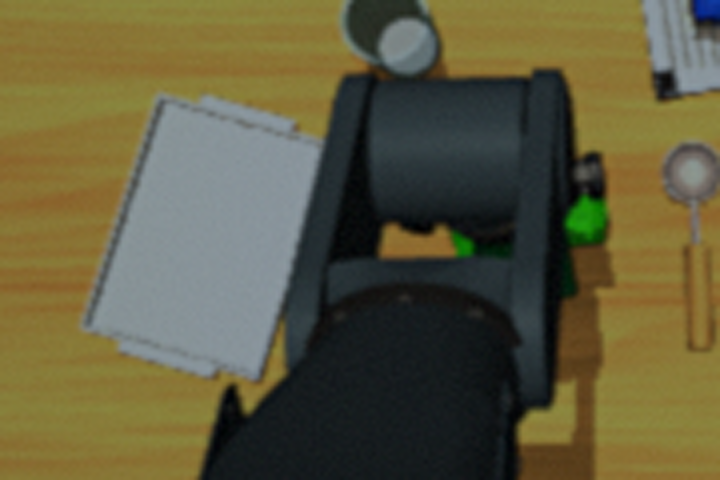

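```bash
python3 - <<'E'
from look import *
c=cam('top'); w=unproj(c,np.array([[160,95],[323,140],[265,380],[83,328]])/4+[80,150],.012)*1000
print(w.round(), w.mean(0)); a=w[0]-w[3]; b=w[1]-w[2]; print('long',np.arctan2(a[1],a[0]),np.arctan2(b[1],b[0]),np.linalg.norm(a),np.linalg.norm(b)); a=w[1]-w[0]; b=w[2]-w[3]; print('short+90',np.arctan2(a[1],a[0])+np.pi/2,np.arctan2(b[1],b[0])+np.pi/2)
im=cv2.cvtColor(cv2.imread('pics/top0.png'),cv2.COLOR_BGR2HSV).astype(int);H,S,V=[im[...,i] for i in range(3)]
m=(S<80)&(V>50); m[:165]=0;m[250:]=0;m[:,:95]=0;m[:,168:]=0
o=cv2.morphologyEx(m.astype(np.uint8),cv2.MORPH_OPEN,cv2.getStructuringElement(cv2.MORPH_ELLIPSE,(39,39)))
print(rect(c,m,.012),rect(c,o>0,.012))
s,M,a=tool(); t=.482
# direct shift with rotation last
print('now-axes',(M.T@(np.array([443,397,150])-s['tcp_pos']*1000)).round(1))
E
```

```text
[[555. 441.]
 [521. 306.]
 [326. 343.]
 [365. 491.]] [441.80847739 395.11475972]
long -0.2577869996333335 -0.18828081588780057 196.76255815817484 197.77222419400238
short+90 -0.24990650169185447 -0.25409925597852845
{'x': 443, 'y': 397, 'L': 219, 'W': 153, 'yaw': -0.26, 'n': 3085} {'x': 443, 'y': 397, 'L': 219, 'W': 152, 'yaw': -0.26, 'n': 2842}
now-axes [  -0.9   43.4 -262.2]
```

>>> arm_command([
  [[0, 0, 0, 0.12], [0, 0, 0, 0.12], [0, 0, 0, 0.12], [0, 0, 0, 0.122], [0, -10, -30, 0], [0, -14, -42, 0], [0, -14, -42, 0], [0, -14, -42, 0], [0, -14, -42, 0], [0, -10, -30, 0]],
])

```text
t: 21.8
tcp_pos: [0.4435, 0.3739, 0.1482]
tool_rot: [-0.559, -0.432, 0.561, -0.431]
force: [0.4, -0.7, -4.9]
finger_gap: 0.761
```

>>> arm_command([
  [[0, -8, -24, 0], [0, 0, 0, 0], [0, 0, 0, 0]],
])

```text
t: 22.1
tcp_pos: [0.4419, 0.3965, 0.1482]
tool_rot: [-0.558, -0.432, 0.562, -0.432]
force: [-0.6, 0.3, -4.8]
finger_gap: 0.766
```

```bash
python3 -c "
from h import *
go(443,397,10,-1.829)
print(status.sense()['q'])"
```

```text
t 22.1 tcp [441.9 396.5 148.2] jaw -1.828 gap 0.766 F [-0.6  0.3 -4.8] | turn 0.001 shift [138.2   1.4  -1.3]
[ 5.43462194e-01  5.91961160e-01  1.58637762e+00 -5.39431028e-04
  9.67787242e-01  2.37217329e+00]
```

>>> arm_command([
  [[20, 0, 0, 0], [30, 0, 0, 0], [30, 0, 0, 0], [22, 0, 0, 0], [15, 0, 0, 0], [8, 0, 0, 0], [3, 0, 0, 0], [2, 0, 0, 0], [0, 0, 0, 0], [0, 0, 0, 0]],
])

```text
t: 23.1
tcp_pos: [0.4439, 0.3973, 0.0213]
tool_rot: [0.561, 0.431, -0.56, 0.431]
force: [0.3, -0.1, -5.1]
finger_gap: 0.76
```

```bash
python3 - <<'E'
from look import *
go(443,397,10,-1.829)
c,im=wrist('w11')
f=cv2.imread('pics/w11.png'); cv2.imwrite('pics/w11.png',f)
E
```

```text
t 23.1 tcp [443.9 397.3  21.3] jaw -1.83 gap 0.76 F [ 0.3 -0.1 -5.1] | turn -0.001 shift [11.2 -0.8  0.5]
```

View pics/w11.png

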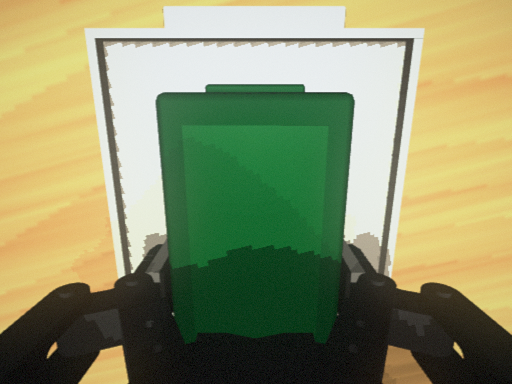

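The box is in line with the tray and centred across it: box columns 157–353, tray columns 86–424. I'm checking it lengthwise and lowering.

>>> arm_command([
  [[3, 0, 0, 0], [3, 0, 0, 0], [2, 0, 0, 0], [1, 0, 0, 0], [1, 0, 0, 0], [0, 0, 0, 0], [0, 0, 0, 0]],
])

```text
t: 23.85
tcp_pos: [0.4431, 0.3968, 0.0106]
tool_rot: [-0.56, -0.431, 0.56, -0.431]
force: [-0.7, -1.6, 0.1]
finger_gap: 0.768
```

```bash
python3 - <<'E'
from look import *
E=camera_params('wrist')['mount']; T=np.eye(4); M=R.from_quat([.561,.431,-.56,.431]).as_matrix(); T[:3,:3]=M; T[:3,3]=[.4439,.3973,.0213]
c0=(192/np.tan(np.radians(63.15419753274827/2)),254.82,189.45,T@E)
w=unproj(c0,[[88,29],[422,29]],.012)*1000
print(w, (w-[443.9,397.3])@M[:2,1]*1)
E
```

```text
[[560.48637728 441.69586506]
 [522.81800001 299.59395877]] [101.2727356  101.36534929]
```

>>> arm_command([
  [[1, 0, 0, 0], [0, 0, 0, 0], [0, 0, 0, 0]],
])

```text
t: 24.15
tcp_pos: [0.4431, 0.3968, 0.0106]
tool_rot: [0.56, 0.431, -0.56, 0.431]
force: [-3.6, -2.2, 6.5]
finger_gap: 0.764
```

>>> arm_command([
  [[0, 0, 0, 0], [0, 0, 0, 0], [0, 0, 0, 0], [0, 0, 0, 0], [0, 0, 0, 0]],
], jaw=100)

```text
t: 24.65
tcp_pos: [0.4435, 0.3969, 0.0092]
tool_rot: [0.561, 0.431, -0.56, 0.431]
force: [-0.4, 1.1, -0.1]
finger_gap: 0.999
```

>>> arm_command([
  [[-15, 0, 0, 0], [-35, 0, 0, 0], [-45, 0, 0, 0], [-45, 0, 0, 0], [-45, 0, 0, 0], [-45, 0, 0, 0], [-10, 0, 0, 0], [0, 0, 0, 0], [0, 0, 0, 0]],
])

```text
t: 25.55
tcp_pos: [0.4423, 0.3963, 0.2485]
tool_rot: [-0.56, -0.431, 0.561, -0.431]
force: [0.2, 0.0, -0.1]
finger_gap: 1.0
```

```bash
python3 - <<'E'
from look import *
go(461,134,250,.145)
c,im=wrist('w12'); H,S,V=[im[...,i] for i in range(3)]
print('large',rect(c,(H>38)&(H<85)&(S>120),.049))
c=cam('top'); im=snapshot('top'); cv2.imwrite('pics/top4.png',cv2.cvtColor(im,cv2.COLOR_RGB2BGR)); im=cv2.cvtColor(im,cv2.COLOR_RGB2HSV).astype(int);H,S,V=[im[...,i] for i in range(3)]
m=(H>45)&(S>150)&(H<80)&(V>80); m[:,:185]=0;m[:,250:]=0;m[:170]=0;m[240:]=0
print('med',rect(c,m,.045))
E
```

```text
t 25.6 tcp [442.3 396.3 248.5] jaw -1.83 gap 1.0 F [ 0.2  0.  -0.1] | turn -1.975 shift [  -1.2 -262.2  -19.4]
large {'x': 454, 'y': 271, 'L': 311, 'W': 109, 'yaw': 1.5, 'n': 9105}
med {'x': 459, 'y': 135, 'L': 122, 'W': 51, 'yaw': -1.43, 'n': 612}
```

>>> arm_command([
  [[0, 0, 0, -0.14], [0, 0, 0, -0.14], [0, 0, 0, -0.14], [0, 0, 0, -0.14], [0, 0, 0, -0.14], [0, 0, 0, -0.14], [0, 0, 0, -0.14], [0, 0, 0, -0.14], [0, 0, 0, -0.14], [0, 0, 0, -0.14]],
])

```text
t: 26.65
tcp_pos: [0.4424, 0.3962, 0.2468]
tool_rot: [0.148, 0.693, -0.15, 0.69]
force: [0.5, 0.7, -0.6]
finger_gap: 0.998
```

>>> arm_command([
  [[0, 0, 0, -0.14], [0, 0, 0, -0.14], [0, 0, 0, -0.14], [0, 0, 0, -0.14], [0, -42, -3, 0], [0, -43, -3, 0], [0, -43, -3, 0], [0, -43, -3, 0], [0, -43, -3, 0], [0, -30, -3, 0]],
])

```text
t: 27.65
tcp_pos: [0.456, 0.1501, 0.2475]
tool_rot: [-0.046, 0.707, 0.045, 0.704]
force: [0.6, -0.1, 0.2]
finger_gap: 0.999
```

```bash
python3 - <<'E'
from look import *
f=192/np.tan(np.radians(63.15419753274827/2))
E=camera_params('wrist')['mount']; T=np.eye(4); T[:3,:3]=R.from_quat([.56,.431,-.5605,.431]).as_matrix(); T[:3,3]=[.4423,.3963,.2485]
c0=(f,254.82,189.45,T@E); im=cv2.cvtColor(cv2.imread('pics/w12.png'),cv2.COLOR_BGR2HSV).astype(int);H,S,V=[im[...,i] for i in range(3)]
def near(c,x,y,r,z):
    v,u=np.mgrid[:384,:512]; return (np.hypot(*(unproj(c,np.c_[u.ravel(),v.ravel()],z)-[x/1000,y/1000]).T)<r/1000).reshape(384,512)
print('large',rect(c0,(H>38)&(H<85)&(S>120)&near(c0,443,397,110,.049),.049))
m=(S<60)&(V>90)&near(c0,443,397,150,.012); v,u=np.nonzero(m); print('tray',rect(c0,m,.012))
go(461,134,250,.145)
c,im=wrist('w13'); H,S,V=[im[...,i] for i in range(3)]
print('med',rect(c,(H>45)&(H<85)&(S>120)&near(c,461,134,85,.045),.045))
go(461,134,250,.145)
E
```

```text
large {'x': 457, 'y': 391, 'L': 110, 'W': 61, 'yaw': -0.258, 'n': 4575}
tray {'x': 444, 'y': 397, 'L': 215, 'W': 150, 'yaw': -0.259, 'n': 13166}
t 27.6 tcp [456.  150.1 247.5] jaw 0.129 gap 0.999 F [ 0.6 -0.1  0.2] | turn -0.016 shift [ -2.5 -16.7   2.6]
med {'x': 462, 'y': 136, 'L': 124, 'W': 52, 'yaw': -1.418, 'n': 4736}
t 27.7 tcp [456.1 147.  247.4] jaw 0.127 gap 0.999 F [ 0.4 -1.4 -1.1] | turn -0.018 shift [ -2.6 -13.6   3. ]
```

View pics/w13.png

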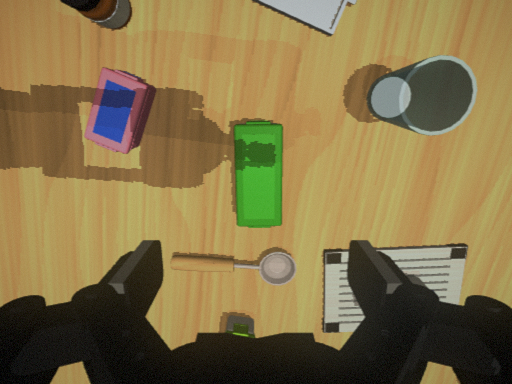

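The medium box is alone at (258,174), long side in line with the tool. I'm descending with the correction.

>>> arm_command([
  [[15, -6, 1, -0.018], [30, -6, 1, 0], [40, 0, 0, 0], [40, 0, 0, 0], [20, 0, 0, 0], [0, 0, 0, 0], [0, 0, 0, 0]],
])

```text
t: 28.4
tcp_pos: [0.4601, 0.1411, 0.1034]
tool_rot: [-0.052, 0.706, 0.052, 0.704]
force: [-0.9, 0.1, 0.3]
finger_gap: 0.996
```

```bash
python3 - <<'E'
from look import *
c,im=wrist('w14'); H,S,V=[im[...,i] for i in range(3)]; print('med',rect(c,(H>45)&(H<85)&(S>120),.045))
go(460.5,135.5,8,.147)
E
```

```text
med {'x': 462, 'y': 137, 'L': 122, 'W': 52, 'yaw': -1.429, 'n': 12736}
t 28.4 tcp [460.9 141.1 104.4] jaw 0.148 gap 1.0 F [0.3 0.1 0.2] | turn 0.001 shift [96.4 -5.5 -1.2]
```

>>> arm_command([
  [[20, -5, 0, 0], [30, 0, 0, 0], [25, 0, 0, 0], [13, 0, 0, 0], [6, 0, 0, 0], [2, 0, 0, 0], [0, 0, 0, 0], [0, 0, 0, 0]],
])

```text
t: 29.25
tcp_pos: [0.4623, 0.1361, 0.0093]
tool_rot: [-0.052, 0.704, 0.052, 0.706]
force: [-0.3, -0.5, -0.3]
finger_gap: 0.996
```

>>> arm_command([
  [[0, 0, 0, 0], [0, 0, 0, 0], [0, 0, 0, 0], [0, 0, 0, 0], [0, 0, 0, 0], [0, 0, 0, 0], [0, 0, 0, 0], [0, 0, 0, 0]],
], jaw=0, force=45)

```text
t: 30.05
tcp_pos: [0.4617, 0.1361, 0.009]
tool_rot: [-0.052, 0.705, 0.052, 0.705]
force: [-0.5, 0.0, 5.4]
finger_gap: 0.627
```

>>> arm_command([
  [[-5, 0, 0, 0], [-20, 0, 0, 0], [-40, 0, 0, 0], [-45, 0, 0, 0], [-30, 0, 0, 0], [-10, 0, 0, 0], [0, 0, 0, 0], [0, 0, 0, 0]],
])

```text
t: 30.85
tcp_pos: [0.4602, 0.1359, 0.157]
tool_rot: [-0.052, 0.706, 0.052, 0.704]
force: [-0.3, 0.5, -3.0]
finger_gap: 0.626
```

```bash
python3 edge.py w15 .037 45 85 125; python3 -c "
from h import *
go(444,397,150,1.313)
c=cam('top'); im=snapshot('top'); cv2.imwrite('pics/top5.png',cv2.cvtColor(im,cv2.COLOR_RGB2BGR)); im=cv2.cvtColor(im,cv2.COLOR_RGB2HSV).astype(int);H,S,V=[im[...,i] for i in range(3)]
m=(H>45)&(S>120)&(H<95); m[:,170:]=0;m[:170]=0;m[250:]=0;m[:,:95]=0
print('large',rect(c,m,.049))"
```

```text
rows [130 127 125 124 123 124 122 123 123 124 125 128] far edge y in tool [59.  60.  60.6 61.  61.3 61.  61.6 61.3 61.3 61.  60.7 59.7] centre off -1.5
t 30.9 tcp [460.  135.9 156.6] jaw 0.148 gap 0.624 F [ 1.  -0.1 -2.7] | turn -1.165 shift [  6.6  82.  248.4]
large {'x': 441, 'y': 394, 'L': 143, 'W': 63, 'yaw': -0.263, 'n': 903}
```

```bash
python3 - <<'E'
from look import *
f=192/np.tan(np.radians(63.15419753274827/2)); E=camera_params('wrist')['mount']; c=(f,254.82,189.45,E)
for n,dz in (('w10',.040),('w15',.037)):
    im=cv2.cvtColor(cv2.imread(f'pics/{n}.png'),cv2.COLOR_BGR2HSV).astype(int);m=(im[...,0]>38)&(im[...,0]<90)&(im[...,1]>110)
    # tool coords: height above tcp dz -> tool x = -dz
    for u in range(160,352,10):
        k=np.nonzero(m[:300,u])[0]
        if len(k):
            d=E[:3,:3]@[(u-c[1])/f,(k.min()-c[2])/f,1]; p=E[:3,3]+d*((-dz-E[0,3])/d[0]); print(n,u,k.min(),(p[1:]*1000).round(1))
E
```

```text
w10 160 95 [ 70.1 -28.7]
w10 170 93 [ 70.7 -25.5]
w10 180 93 [ 70.7 -22.4]
w10 190 93 [ 70.7 -19.2]
w10 200 93 [ 70.7 -16.1]
w10 210 85 [ 73.1 -12.9]
w10 220 85 [73.1 -9.8]
w10 230 85 [73.1 -6.7]
w10 240 85 [73.1 -3.6]
w10 250 85 [73.1 -0.5]
w10 260 85 [73.1  2.6]
w10 270 85 [73.1  5.7]
w10 280 85 [73.1  8.8]
w10 290 85 [73.1 12. ]
w10 300 85 [73.1 15.1]
w10 310 93 [70.8 18.3]
w10 320 93 [70.8 21.4]
w10 330 93 [70.8 24.5]
w10 340 93 [70.8 27.7]
w10 350 95 [70.2 30.8]
w15 180 136 [ 57.1 -24. ]
w15 190 131 [ 58.7 -20.5]
w15 200 131 [ 58.7 -17.2]
w15 210 130 [ 59.  -13.9]
w15 220 124 [ 61.  -10.5]
w15 230 120 [62.3 -7.1]
w15 240 120 [62.3 -3.8]
w15 250 120 [62.3 -0.6]
w15 260 120 [62.3  2.7]
w15 270 120 [62.3  6. ]
w15 280 120 [62.3  9.3]
w15 290 124 [61.  12.7]
w15 300 130 [59.1 16.1]
w15 310 131 [58.7 19.4]
w15 320 131 [58.7 22.7]
w15 330 135 [57.4 26.1]
```

>>> arm_command([
  [[0, 0, 0, -0.145], [0, 0, 0, -0.145], [0, 0, 0, -0.145], [0, 0, 0, -0.145], [0, 0, 0, -0.145], [0, 0, 0, -0.145], [0, 0, 0, -0.145], [0, 0, 0, -0.15], [0, 10, 28, 0], [0, 15, 42, 0]],
])

```text
t: 31.95
tcp_pos: [0.4549, 0.209, 0.1564]
tool_rot: [-0.43, 0.562, 0.431, 0.56]
force: [0.9, 0.1, -3.2]
finger_gap: 0.625
```

>>> arm_command([
  [[0, 15, 42, 0], [0, 15, 42, 0], [0, 14, 42, 0], [0, 12, 32, 0], [0, 7, 20, 0], [0, 0, 0, 0], [0, 0, 0, 0], [0, 0, 0, 0]],
])

```text
t: 32.75
tcp_pos: [0.4389, 0.3969, 0.1569]
tool_rot: [-0.431, 0.562, 0.431, 0.559]
force: [-0.2, 0.3, -3.6]
finger_gap: 0.624
```

```bash
python3 -c "
from h import *
go(438.5,398,75,1.313)"
```

```text
t 32.8 tcp [438.9 396.9 156.9] jaw 1.312 gap 0.624 F [-0.2  0.3 -3.6] | turn -0.001 shift [81.9  0.5  1.2]
```

>>> arm_command([
  [[15, 0, 1, 0], [25, 0, 0, 0], [22, 0, 0, 0], [12, 0, 0, 0], [5, 0, 0, 0], [3, 0, 0, 0], [0, 0, 0, 0], [0, 0, 0, 0]],
])

```text
t: 33.55
tcp_pos: [0.4405, 0.3996, 0.0772]
tool_rot: [-0.432, 0.559, 0.431, 0.561]
force: [-0.1, 0.6, -3.1]
finger_gap: 0.625
```

```bash
python3 -c "
from look import *
go(438.5,398,58,1.313)
wrist('w16'); im=cv2.imread('pics/w16.png')[:360]; cv2.imwrite('pics/w16b.png',cv2.resize(im,None,fx=1.5,fy=1.5,interpolation=cv2.INTER_CUBIC))"
```

```text
t 33.5 tcp [440.5 399.6  77.2] jaw 1.313 gap 0.625 F [-0.1  0.6 -3.1] | turn -0.0 shift [19.2  1.6 -2.1]
```

View pics/w16b.png

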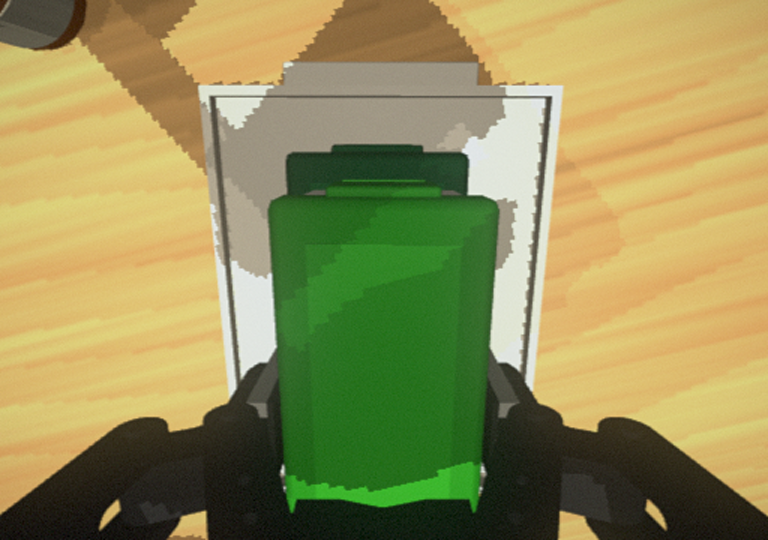

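Seen from the wrist, the large's far edge is at row 153 (columns 287–469) and the held medium's at row 198 (columns 269–499). I'm working out the relative offset.

```bash
python3 -c "
from h import *
c=cam('wrist'); s,M,a=tool()
def t(uv,z):
    w=unproj(c,np.array(uv)/1.5,z); return ((np.c_[w,np.full(len(w),z)]-s['tcp_pos'])@M*1000)[:,1:].round(1)
print('large',t([[295,153],[460,153],[287,165],[469,165]],.049).tolist()); print('med',t([[280,198],[488,198],[270,215],[498,215]],s['tcp_pos'][2]+.036).tolist())
print('tray',t([[200,86],[562,86]],.012).tolist())
go(438.5,398,58,1.313)"
```

```text
large [[67.4, -31.2], [67.4, 26.6], [63.3, -34.2], [63.4, 29.9]]
med [[58.1, -23.6], [58.1, 23.0], [54.3, -26.0], [54.3, 25.5]]
tray [[93.6, -75.4], [93.8, 73.2]]
t 33.6 tcp [440.5 399.6  77.3] jaw 1.313 gap 0.63 F [ 0.8 -0.4 -2.8] | turn 0.0 shift [19.3  1.5 -2.1]
```

>>> arm_command([
  [[5, -1, -2, 0], [5, 0, 0, 0], [3, 0, 0, 0], [2, 0, 0, 0], [2, 0, 0, 0], [1, 0, 0, 0], [0, 0, 0, 0], [0, 0, 0, 0]],
])

```text
t: 34.4
tcp_pos: [0.4404, 0.3971, 0.0584]
tool_rot: [-0.432, 0.56, 0.432, 0.56]
force: [-0.1, 0.1, -2.6]
finger_gap: 0.624
```

>>> arm_command([
  [[1, 0, 0, 0], [0, 0, 0, 0], [0, 0, 0, 0]],
])

```text
t: 34.7
tcp_pos: [0.4405, 0.3972, 0.058]
tool_rot: [-0.432, 0.56, 0.432, 0.56]
force: [-0.5, -0.8, 4.2]
finger_gap: 0.631
```

>>> arm_command([
  [[0, 0, 0, 0], [0, 0, 0, 0], [0, 0, 0, 0], [0, 0, 0, 0], [0, 0, 0, 0]],
], jaw=100)

```text
t: 35.2
tcp_pos: [0.4404, 0.397, 0.0572]
tool_rot: [-0.432, 0.56, 0.432, 0.56]
force: [-0.9, -0.2, -0.6]
finger_gap: 0.998
```

>>> arm_command([
  [[-15, 0, 0, 0], [-35, 0, 0, 0], [-45, 0, 0, 0], [-45, 0, 0, 0], [-40, 0, 0, 0], [-15, 0, 0, 0], [0, 0, 0, 0], [0, 0, 0, 0]],
])

```text
t: 36.0
tcp_pos: [0.4398, 0.3968, 0.2526]
tool_rot: [-0.432, 0.56, 0.432, 0.56]
force: [-0.2, -1.4, -0.8]
finger_gap: 1.002
```

```bash
python3 -c "
from look import *
go(460,-129,250,-.024)
wrist('w17'); im=cv2.imread('pics/w17.png')[:300]; cv2.imwrite('pics/w17b.png',cv2.resize(im,None,fx=1.5,fy=1.5,interpolation=cv2.INTER_CUBIC))"
```

```text
t 36.0 tcp [439.8 396.8 252.6] jaw 1.313 gap 1.002 F [-0.2 -1.4 -0.8] | turn 1.337 shift [   2.6 -525.1   32.8]
```

View pics/w17b.png

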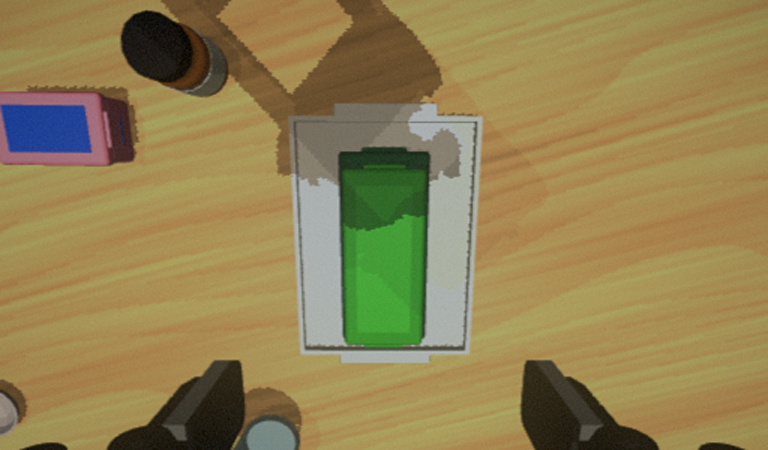

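The medium sits flat on the large, with the large's far edge showing at row 152 and the medium's at row 169. I'm quantifying the offset and moving to the small box.

```bash
python3 -c "
from h import *
c=cam('wrist'); s,M,a=tool()
def t(uv,z):
    w=unproj(c,np.array(uv)/1.5,z); return ((np.c_[w,np.full(len(w),z)]-s['tcp_pos'])@M*1000)[:,1:].round(1)
r=t([[341,170],[428,168],[423,345],[345,345]],.094); print('med',r.tolist(),r.mean(0))
print('large',t([[341,152],[428,152]],.049).tolist())
r=t([[290,117],[481,117],[469,354],[303,354]],.012);print('tray',r.tolist(),r.mean(0))"
```

```text
med [[56.4, -26.2], [57.7, 27.8], [-61.1, 27.7], [-61.2, -26.2]] [-2.05   0.775]
large [[67.0, -29.8], [67.0, 31.8]]
tray [[92.7, -71.5], [92.8, 75.4], [-105.1, 76.4], [-105.3, -70.5]] [-6.225  2.45 ]
```

>>> arm_command([
  [[0, 0, 0, 0.135], [0, 0, 0, 0.135], [0, 0, 0, 0.135], [0, 0, 0, 0.135], [0, 0, 0, 0.135], [0, 0, 0, 0.135], [0, 0, 0, 0.135], [0, 0, 0, 0.135], [0, 0, 0, 0.135], [0, 0, 0, 0.122]],
])

```text
t: 37.05
tcp_pos: [0.4393, 0.3963, 0.2499]
tool_rot: [0.009, 0.708, -0.011, 0.706]
force: [0.3, -0.5, -0.6]
finger_gap: 0.999
```

>>> arm_command([
  [[0, -30, 2, 0], [0, -45, 3, 0], [0, -45, 3, 0], [0, -45, 3, 0], [0, -45, 3, 0], [0, -45, 3, 0], [0, -45, 3, 0], [0, -45, 3, 0], [0, -45, 3, 0], [0, -45, 3, 0]],
])

```text
t: 38.05
tcp_pos: [0.4575, -0.04, 0.2507]
tool_rot: [0.009, 0.708, -0.008, 0.706]
force: [1.5, -0.5, 0.5]
finger_gap: 1.0
```

>>> arm_command([
  [[0, -45, 3, 0], [0, -30, 1, 0], [0, -15, 0, 0], [0, 0, 0, 0], [0, 0, 0, 0]],
])

```text
t: 38.55
tcp_pos: [0.4599, -0.1273, 0.2514]
tool_rot: [0.009, 0.708, -0.008, 0.706]
force: [0.3, 0.6, -0.0]
finger_gap: 0.998
```

```bash
python3 - <<'E'
from look import *
go(460,-129,100,-.024)
c,im=wrist('w18'); H,S,V=[im[...,i] for i in range(3)]
print('small',rect(c,(H>30)&(H<60)&(S>150),.045))
E
```

```text
t 38.5 tcp [ 459.9 -127.3  251.4] jaw -0.024 gap 0.998 F [ 0.3  0.6 -0. ] | turn -0.0 shift [151.4  -2.    0.5]
small {'x': 465, 'y': -130, 'L': 99, 'W': 41, 'yaw': 1.548, 'n': 3017}
```

The medium is on the large: about +4 mm along and under 1 mm across. Now grasping the small box.

>>> arm_command([
  [[20, -2, 2, 0], [35, 0, 0, 0], [45, 0, 0, 0], [45, 0, 0, 0], [40, 0, 0, 0], [28, 0, 0, 0], [15, 0, 0, 0], [9, 0, 0, 0], [0, 0, 0, 0], [0, 0, 0, 0]],
])

```text
t: 39.6
tcp_pos: [0.4631, -0.1301, 0.0159]
tool_rot: [0.008, 0.707, -0.008, 0.707]
force: [-0.6, 0.6, 0.8]
finger_gap: 1.002
```

```bash
python3 - <<'E'
from look import *
go(462,-129.5,9,-.024)
E
```

```text
t 39.6 tcp [ 463.1 -130.1   15.9] jaw -0.023 gap 1.002 F [-0.6  0.6  0.8] | turn 0.001 shift [ 6.9  0.6 -1.2]
```

>>> arm_command([
  [[4, 0, 0, 0], [3, 0, 0, 0], [0, 0, 0, 0], [0, 0, 0, 0]],
])

```text
t: 40.0
tcp_pos: [0.4628, -0.1308, 0.0085]
tool_rot: [0.008, 0.707, -0.009, 0.707]
force: [-0.3, -0.1, 0.1]
finger_gap: 1.002
```

>>> arm_command([
  [[0, 0, 0, 0], [0, 0, 0, 0], [0, 0, 0, 0], [0, 0, 0, 0], [0, 0, 0, 0], [0, 0, 0, 0], [0, 0, 0, 0], [0, 0, 0, 0], [0, 0, 0, 0]],
], jaw=0, force=35)

```text
t: 40.9
tcp_pos: [0.4628, -0.1307, 0.0085]
tool_rot: [0.008, 0.707, -0.009, 0.707]
force: [-0.6, -0.4, 5.6]
finger_gap: 0.487
```

>>> arm_command([
  [[-5, 0, 0, 0], [-20, 0, 0, 0], [-40, 0, 0, 0], [-45, 0, 0, 0], [-45, 0, 0, 0], [-30, 0, 0, 0], [-15, 0, 0, 0], [0, 0, 0, 0], [0, 0, 0, 0]],
])

```text
t: 41.8
tcp_pos: [0.462, -0.1302, 0.2077]
tool_rot: [0.009, 0.707, -0.008, 0.707]
force: [-0.1, -0.4, -2.4]
finger_gap: 0.487
```

```bash
python3 - <<'E'
from look import *
c,im=wrist('w19'); H,S,V=[im[...,i] for i in range(3)]; s,M,a=tool(); z=s['tcp_pos'][2]+.036
m=(H>28)&(H<60)&(S>150)
for u in range(190,325,10):
    k=np.nonzero(m[:300,u])[0]
    if len(k): w=unproj(c,[[u,k.min()]],z)[0]; print(u,k.min(),((np.r_[w,z]-s['tcp_pos'])@M*1000)[1:].round(1))
go(441.8,396.5,200,1.313)
E
```

```text
190 290 [ -2.9 -23.8]
200 167 [ 46.2 -17.6]
210 163 [ 47.6 -14. ]
220 163 [ 47.6 -10.5]
230 154 [50.8 -7. ]
240 149 [52.5 -3.5]
250 150 [52.2 -0.1]
260 150 [52.2  3.3]
270 150 [52.2  6.8]
280 151 [51.9 10.2]
290 163 [47.7 13.8]
300 164 [47.3 17.3]
310 167 [46.3 20.8]
320 281 [ 1.2 26.9]
t 41.9 tcp [ 461.6 -130.1  207.1] jaw -0.024 gap 0.485 F [-0.1 -0.3 -2.4] | turn -1.337 shift [  7.9 153.4 504.1]
```

>>> arm_command([
  [[0, 0, 0, -0.134], [0, 0, 0, -0.134], [0, 0, 0, -0.134], [0, 0, 0, -0.134], [0, 0, 0, -0.134], [0, 0, 0, -0.134], [0, 0, 0, -0.134], [0, 0, 0, -0.134], [0, 0, 0, -0.134], [0, 0, 0, -0.131]],
])

```text
t: 42.85
tcp_pos: [0.4615, -0.13, 0.2063]
tool_rot: [-0.432, 0.56, 0.435, 0.558]
force: [0.5, 0.6, -1.0]
finger_gap: 0.485
```

>>> arm_command([
  [[0, 8, 25, 0], [0, 12, 40, 0], [0, 13, 43, 0], [0, 13, 43, 0], [0, 13, 43, 0], [0, 13, 43, 0], [0, 13, 43, 0], [0, 13, 43, 0], [0, 13, 43, 0], [0, 13, 43, 0]],
])

```text
t: 43.85
tcp_pos: [0.4456, 0.2979, 0.2061]
tool_rot: [-0.431, 0.562, 0.432, 0.559]
force: [0.9, -0.0, -1.2]
finger_gap: 0.485
```

>>> arm_command([
  [[0, 13, 43, 0], [0, 10, 30, 0], [0, 7, 20, 0], [0, 0, 2, 0], [0, 0, 0, 0], [0, 0, 0, 0], [0, 0, 0, 0]],
])

```text
t: 44.55
tcp_pos: [0.4422, 0.3946, 0.2078]
tool_rot: [-0.431, 0.561, 0.431, 0.56]
force: [0.3, -0.4, -1.7]
finger_gap: 0.493
```

```bash
python3 - <<'E'
from look import *
go(441.1,396.6,120,1.313)
E
```

```text
t 44.5 tcp [442.2 394.6 207.8] jaw 1.312 gap 0.493 F [ 0.3 -0.4 -1.7] | turn -0.001 shift [87.8  1.5  1.7]
```

>>> arm_command([
  [[15, 1, 2, 0], [25, 0, 0, 0], [25, 0, 0, 0], [14, 0, 0, 0], [6, 0, 0, 0], [2, 0, 0, 0], [0, 0, 0, 0], [0, 0, 0, 0]],
])

```text
t: 45.35
tcp_pos: [0.4426, 0.3986, 0.1224]
tool_rot: [-0.432, 0.559, 0.431, 0.561]
force: [-0.5, -1.3, -1.7]
finger_gap: 0.487
```

```bash
python3 -c "
from look import *
go(441.1,396.6,102.5,1.313)
c,im=wrist('w20'); H,S,V=[im[...,i] for i in range(3)]; s,M,a=tool()
def edge(m,z,us,n):
    for u in us:
        k=np.nonzero(m[:300,u])[0]
        if len(k): w=unproj(c,[[u,k.min()]],z)[0]; print(n,u,k.min(),((np.r_[w,z]-s['tcp_pos'])@M*1000)[1:].round(1))
print(H[150:180:3,215],H[60:180:6,255])
edge((H>47)&(H<85)&(S>120),.094,range(180,330,12),'green');edge((H>28)&(H<=47)&(S>150),s['tcp_pos'][2]+.0365,range(180,330,12),'lime')
im=cv2.imread('pics/w20.png')[:360]; cv2.imwrite('pics/w20b.png',cv2.resize(im,None,fx=1.5,fy=1.5,interpolation=cv2.INTER_CUBIC))"
```

```text
t 45.4 tcp [442.6 398.6 122.4] jaw 1.313 gap 0.487 F [-0.5 -1.3 -1.7] | turn -0.0 shift [19.9  0.9 -2.3]
[54 56 53 32 43 44 43 44 43 43] [20 23 23 20 18 20 64 59 66 54 55 55 56 56 56 42 42 43 43 43]
green 204 120 [ 58.  -27.8]
green 216 116 [ 60.1 -21.3]
green 228 98 [ 69.3 -14.7]
green 240 95 [70.8 -8.4]
green 252 96 [70.3 -2.1]
green 264 95 [70.8  4.1]
green 276 99 [68.8 10.4]
green 288 117 [59.6 17. ]
green 300 125 [55.5 23.6]
lime 180 295 [ -4.7 -29.8]
lime 192 287 [ -1.2 -24.9]
lime 204 167 [ 46.1 -18.2]
lime 216 165 [ 46.8 -14. ]
lime 228 158 [49.3 -9.8]
lime 240 149 [52.4 -5.7]
lime 252 149 [52.4 -1.6]
lime 264 150 [52.   2.4]
lime 276 150 [52.   6.5]
lime 288 163 [47.5 10.7]
lime 300 167 [46.1 14.9]
lime 312 171 [44.7 19.1]
lime 324 287 [-1.2 26.1]
```

View pics/w20b.png

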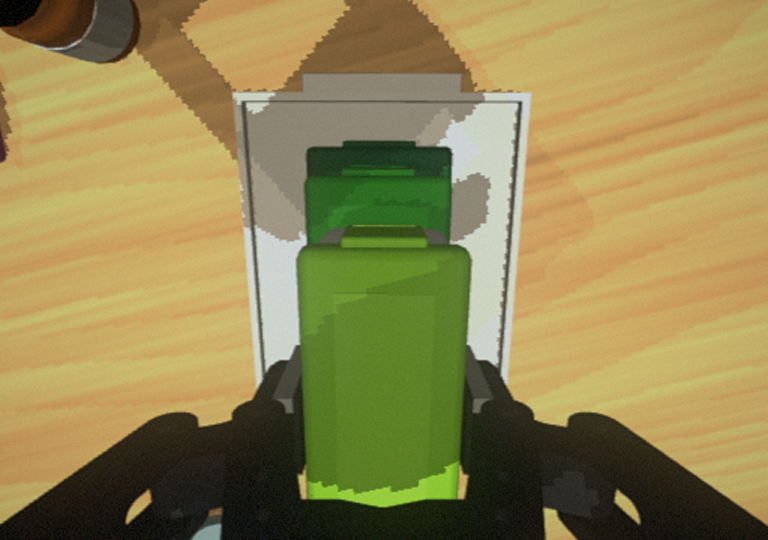

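The held small box is centred lengthwise over the medium: far edges at row 246 for the small and row 178 for the medium. It sits about 2 mm off across, so I'm correcting that and lowering.

>>> arm_command([
  [[5, 0, -2, 0], [5, 0, 0, 0], [4, 0, 0, 0], [2, 0, 0, 0], [2, 0, 0, 0], [0, 0, 0, 0], [0, 0, 0, 0]],
])

```text
t: 46.1
tcp_pos: [0.4414, 0.3963, 0.1033]
tool_rot: [-0.432, 0.56, 0.432, 0.56]
force: [0.9, -0.4, -0.6]
finger_gap: 0.489
```

>>> arm_command([
  [[1, 0, 0, 0], [0.5, 0, 0, 0], [0, 0, 0, 0], [0, 0, 0, 0]],
])

```text
t: 46.5
tcp_pos: [0.4416, 0.3964, 0.1026]
tool_rot: [-0.432, 0.56, 0.432, 0.56]
force: [-1.3, -0.2, 5.7]
finger_gap: 0.485
```

>>> arm_command([
  [[0, 0, 0, 0], [0, 0, 0, 0], [0, 0, 0, 0], [0, 0, 0, 0], [0, 0, 0, 0], [0, 0, 0, 0]],
], jaw=100)

```text
t: 47.1
tcp_pos: [0.4413, 0.3962, 0.1017]
tool_rot: [-0.432, 0.56, 0.432, 0.56]
force: [-0.3, 0.1, -0.3]
finger_gap: 1.0
```

>>> arm_command([
  [[-15, 0, 0, 0], [-35, 0, 0, 0], [-40, 0, 0, 0], [-40, 0, 0, 0], [-30, 0, 0, 0], [0, 0, 0, 0], [0, 0, 0, 0]],
])

```text
t: 47.8
tcp_pos: [0.4413, 0.3963, 0.2625]
tool_rot: [-0.432, 0.56, 0.432, 0.561]
force: [-0.6, 0.5, -0.6]
finger_gap: 0.998
```

```bash
python3 - <<'E'
from look import *
go(441,397,260)
c,im=wrist('w21'); H,S,V=[im[...,i] for i in range(3)]; s,M,a=tool()
m=(H>28)&(H<=47)&(S>150); print('small',rect(c,m,.139))
a=cv2.imread('pics/w21.png')[:300]; snapshot_side=cv2.cvtColor(snapshot('side'),cv2.COLOR_RGB2BGR)[90:]
cv2.imwrite('pics/fin.png',np.vstack([a,snapshot_side]))
E
```

```text
t 47.8 tcp [441.3 396.3 262.5] jaw 1.313 gap 0.998 F [-0.6  0.5 -0.6] | turn 0 shift [2.5 0.5 0.6]
small {'x': 441, 'y': 396, 'L': 99, 'W': 41, 'yaw': -0.266, 'n': 4583}
```

View pics/fin.png

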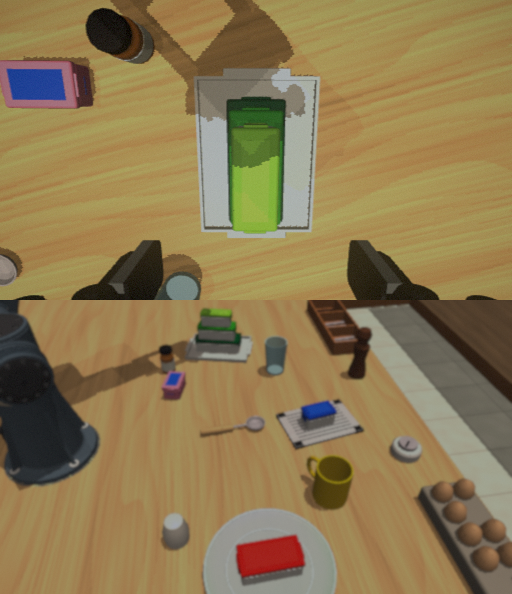

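The stack stands square on the tray, with the small lid at (441,396) mm and yaw −0.266. Blue is on the plate, red on the turntable, and the mug and glass look untouched. I'm handing in.

```bash
python3 -c "
from station import ticket
print(ticket.sign_off())"
```

```text
the job is handed in; nothing more can be done
None
```

All five boxes are placed and the job is handed in at about 48 s on the clock. Each box was set down under light contact force and released flat, with nothing dropped.

My last measurements, from the wrist camera and arm pose:

| Box | Position | Allowed |
|---|---|---|
| Red on turntable | about 3 mm from centre | 15 mm |
| Blue on thawing plate | about 4 mm from centre | 15 mm |
| Large green on tray | within about 3 mm of the middle, in line to about 0.01 rad | 15 mm, 0.15 rad |
| Medium on large | about 4 mm along, under 1 mm across | 13 mm, 7.5 mm |
| Small on medium | about 1 mm along and across, yaw within about 0.01 rad | 13 mm, 7.5 mm, 0.1 rad |

- **Disagreements:** the top and wrist cameras and the arm pose differed from each other by 2–5 mm in places. I compromised between them, and every case stays well inside the tolerances.
- **Mug and drinking glass:** the final side view shows both upright where they stood. I did not measure their positions. The gripper was clear of everything at hand-in.

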